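# Check the hoods of the dual-block thermostat and load the sample

### The job

Swing both hoods of the dual-block thermostat up by their bar handles, feeling for the one that binds: one goes all the way up, the other catches in its hinge part way, so stop there without forcing it or lifting the thermostat off its feet, and leave it standing where it caught, for the service technician. Then, with the good hood all the way up, stand the sample vial fully home in the large well under it and close that hood fully, with the thermostat and everything else still where it was on the bench.

Things in the scene. Friction and masses are not known exactly. Their poses are not given: they have to be found in the camera images.
- reactor: dual-block thermostat, 5 kg, standing loose on rubber feet: dark blue plinth 285 (x) x 262 (y) x 52 mm high, two aluminium blocks side by side along y, tops 88 mm above the bench, each under a hood. Origin: centre of its underside; x from its front (low sill) to its rear (hinges), y to its left, z up; turned about z. Pulling on a handle with more than about 15 N starts to lift its front
- hood_left (a joint): angle (rad) of the left (+y) block's hood: 0 closed (it may start slightly ajar), grows as its front swings up and back, 1.45 all the way up. White hollow cover 120 long, 110 wide, 54 mm high, 0.16 kg, dark window on top, hinged at its rear lower edge. It stays at any angle where left; a free one takes 2 to 5 N at the bar
- hood_right (a joint): the same for the right (-y) block's hood. One of the two hoods (either one, nothing shows which) has something caught inside its hinge: it moves freely at first, then meets a firm springy stop somewhere between 0.6 and 0.9 rad
- hood_left_bar (a point): middle of the left hood's bow handle: round steel bar 10 mm thick, 64 mm long, parallel to the hinge, 44 mm off the hood's front wall, a post at each end. It can be pinched from above, across the bar, and turns in the pads as the hood swings. Closed, it is 137 mm above the bench, 164 mm in front of the hinge axis and 45 mm above it, 9 mm below the hood's top; 70 mm of free space below it
- hood_right_bar (a point): the same on the right hood
- hood_left_hinge (a point): point on the left hood's hinge axis (along the reactor's y), mid-width of the hood, 92 mm above the bench, 75 mm behind and 64 mm left of the reactor's origin
- hood_right_hinge (a point): the same for the right hood, 64 mm right of the origin
- well_left (a point): centre of the floor of the large well in the left block: round upright hole, 27 mm in diameter, 36 mm deep, 2 mm chamfer; floor 52 mm and mouth 88 mm above the bench, 63 mm in front of the hinge axis. (The three 16 mm holes in a row behind it are not used)
- well_right (a point): the same in the right block
- vial: sample vial, upright on the bench beside the reactor: straw-coloured glass 24 mm in diameter, 60 mm tall, with a black cap 26 mm in diameter on it, 75 mm tall in all, 0.05 kg. Origin: centre of its underside, z up. Seated in a well its cap stands above the block
- jar: bystander: low amber jar with white lid, 54 mm diameter, 58 mm tall
- bottle0: bystander: long-necked sample bottle with white cap, 62 mm diameter, 188 mm tall
- bottle1: bystander: the same kind of bottle
- bottle2: bystander: the same kind of bottle
- wash_bottle: bystander: white wash bottle with bent spout, 74 mm diameter, 215 mm tall
- calculator: bystander: grey desk calculator lying flat, 150 x 105 x 16 mm
- beaker: bystander: glass beaker, 70 mm diameter, 90 mm tall
Things that resemble listed ones, but are neither listed nor needed, are in the scene too. There is more than one size of the vial; the job needs the smaller.

How it is judged:
On the way, in this order (a step that is already met when the one before it is completed fails the run):
1. both hoods are up at once: one all the way (above 1.3 rad), the other to where it binds (above 0.55 rad) (value of joint each of hood_left, hood_right above 0.55 rad and value of joint any of hood_left, hood_right above 1.3 rad), for 0.2 s.
2. the vial stands home in the well under the fully raised hood, let go (contact force between the fingers and vial below 0.1 N and ((value of joint hood_left above 1.3 rad and distance between vial and well_left below 0.006 m) or (value of joint hood_right above 1.3 rad and distance between vial and well_right below 0.006 m))), for 0.2 s.
At the end, for the whole second after the job is handed in: the vial stands at rest on the floor of the large well under the good hood (within 6 mm of the floor's centre), that hood is closed (below 0.05 rad), and the binding hood stands up where it caught (above 0.55 rad) (((value of joint hood_left below 0.05 rad and value of joint hood_right above 0.55 rad and distance between vial and well_left below 0.006 m) or (value of joint hood_right below 0.05 rad and value of joint hood_left above 0.55 rad and distance between vial and well_right below 0.006 m)) and angle between vial's own z axis and vertical below 0.15 rad and linear speed of vial below 0.02 m/s); the robot touches nothing.
It fails at once if the thermostat is lifted or shifted on the bench by forcing it (tilted by more than 0.02 rad or moved by more than 6 mm) (angle between reactor's own z axis and vertical above 0.02 rad or distance of reactor from where it was at the start of the episode above 0.006 m).
It fails at once if the vial is tipped over (angle between vial's own z axis and vertical above 0.6 rad).
It fails at once if a bystander is moved more than 20 mm (distance of any of jar, bottle0, bottle1, bottle2, wash_bottle, calculator, beaker from where it was at the start of the episode above 0.02 m).
It also fails if it takes over 72 s, if anything falls off the work surface, if the arm or the gripper's body presses on something with over 40 N, if the wrist force passes 120 N, or if a joint passes its speed limit or range.

### The arm

A 7-joint arm with a two-finger parallel gripper is mounted at the origin on the work surface. World frame = base frame: x ahead of the robot, y to its left, z up, the work surface at z = 0. Lengths are in m, angles in rad, forces in N, time in s.
With the tool pointing down it reaches from about 0.35 to 0.775 m from the base axis. Payload 3.1 kg.
Tool frame: the origin (TCP) lies between the finger pads; the fingertips stand 8 mm ahead of it and the grasp point (between the pads) lies 11 mm behind it; z points along the fingers, y is the direction in which the jaws open and shut (so a half turn about z gives the same grasp; the last joint's range is limited). The gripper opens to 85 mm and grips with 20 to 120 N. Pads are 22 mm wide; open, the fingers measure 114 mm over their backs; the gripper's body (76 mm by 85 mm) begins 54 mm behind the grasp point. The pads swing forward as they close: fully open they stand 13 mm farther back than shut.
Start: joints at [-1.181, 0.311, 0.014, 1.512, -0.004, 1.319, -0.027], TCP at [0.23, 0.5, 0.239] pointing down, gripper open.
Joint ranges: [-2.7, 2.7], [-0.3, 1.91], [-1.27, 1.3], [0.12, 2.57], [-1.44, 4.58], [0.2, 2.03], [-3.05, 3.05]. Speed limits (rad/s): [2.79, 2.79, 3.14, 3.14, 3.14, 3.14, 3.14].

### API

Orientations are given as a unit quaternion [x, y, z, w].
In Python, from bench import state, get_image, camera_model, close_job, search_frame, outline_of gives the robot as it stands.
- The arm moves only by the tool servo_tool, never from a script. Its argument "moves" is a list that holds one entry, the list of rows, each a list of 7 numbers: the shift along the tool's x, y, z scaled (see below), then the turn, a rotation vector about the tool's x, y, z scaled (see below), then the gripper command: -1 is shut, 1 is fully open, values between are in proportion. A call has 1 to 10 rows; each row shifts and turns the commanded pose from where the row before left it, along the tool's axes as they then stand; what a row does not reach is not made up. The controller multiplies each number of a shift by 0.04 m and each number of a turn by 0.12 rad. A row lasts 1/12 s, in which the tool goes at most 41.7 mm and 7.16 degrees, less where a joint would pass 70% of its speed; a pose out of reach is approached as far as the arm can. A call with a number of a shift or a turn outside -1 to 1 is refused whole. A call with a gripper value outside its range is refused whole. The fingers move at their own pace and stop on an object; "grip_force" is the grip in N (left out, the last holds). Time passes only in rows, so rows that do not move let the fingers close. It gives the time, the measured TCP pose, the force and the opening at its end, in the units of the state.
- state(): the state, without advancing time (a new reading comes with each control period).
- get_image(name): name is "side" or "top"; returns (picture, depth): 420x560x3 uint8, blue, green, red; 420x560 float32, m along the optical axis (not along the pixel's ray), 0 where there is no reading.
- camera_model(name): a dict with "camera_matrix" (3x3 intrinsics, pixels), "rvec" (rotation vector, rad) and "tvec" (3), from world to camera coordinates, as OpenCV has them. Camera axes: x right, y down, z forward; pixel columns grow to the right and rows downward; lengths in m; the calibration is good to about 2 mm. A picture is of the moment at which its call begins. camera_model takes no time and is no camera call.
- close_job(): hands the job in, once; it reports no verdict.
Trained networks look in the newest picture that a camera, given by its name, has taken for a name from the list of things; names that differ only in an ending like _2 or _b are one class to them, and where a whole thing is asked for, a point or a joint stands for the part that bears it (a point fixed in the world has none). Each returns a list of dicts, best first, with "conf" (0 to 1); they miss things now and then, are a little off and sometimes report something else, mostly with a low value. They report only what shows in the picture. A call takes as long as a camera call. They do not tell look-alikes from the thing itself.
- search_frame(camera, thing): "box" ([left, top, right, bottom] in pixels, round what is visible of it).
- outline_of(camera, thing): "region" (420x560 bool, what is visible of it) and "box" ([left, top, right, bottom] in pixels, round what is visible of it).
The state is a dict: "clock": time; "q": joint angles; "dq": joint speeds; "joint_torque": joint torques, N m; "eef_pos": TCP position; "eef_rot": TCP orientation; "wrist_force": force on the tool from outside, world axes, zero at the start; "ft_torque": the same for the moment, N m; "finger_gap": finger opening in m.
Only numpy, scipy, OpenCV 4.12 (cv2) and the standard library are available. Lean on these libraries where they do the work, as an engineer would, in place of code of your own. Each camera call takes 0.05 s, during which the arm holds its last target. There are 200 camera calls.

## Working session

There is one attempt and no reset: what is moved stays moved. The work goes in short steps, Python scripts to look and compute and a tool call to move; the robot and the scene stay as the last step left them, time stands still between calls to the robot, and variables do not carry over. Pictures are saved under pics/ and viewed, about 8 in all and at most 12, crops included, and the job is handed in when it is done.

Besides the shell and the picture viewer there is one more tool, called after ">>>" by a JSON object that holds its "fn" and its "kwargs", one argument or row to a line. servo_tool: Moves the arm, as the interface text tells. Its arguments: {"type":"object","properties":{"moves":{"type":"array"},"grip_force":{"type":"number"}},"required":["moves"]}

```bash
mkdir -p pics; ls
cat > h.py <<'E'
import numpy as np, cv2
from bench import *
from scipy.spatial.transform import Rotation as R
def cam(n):
    m=camera_model(n); K=np.array(m["camera_matrix"]); Rm=cv2.Rodrigues(np.array(m["rvec"],float))[0]; t=np.array(m["tvec"],float).ravel()
    return K,Rm,t
def cloud(n,depth):
    K,Rm,t=cam(n); v,u=np.indices(depth.shape)
    p=np.stack([(u-K[0,2])/K[0,0]*depth,(v-K[1,2])/K[1,1]*depth,depth],-1)
    w=(p-t)@Rm; w[depth<=0]=np.nan
    return w
def proj(n,P):
    K,Rm,t=cam(n); c=np.atleast_2d(P)@Rm.T+t; p=c@K.T; return p[:,:2]/p[:,2:]
E
python3 - <<'E'
from h import *
ims=[]
s=state(); print({k:np.round(v,3).tolist() for k,v in s.items()})
for n in ["side","top"]:
    im,d=get_image(n); cv2.imwrite(f"pics/{n}0.png",im); np.save(f"{n}0.npy",d)
    K,Rm,t=cam(n); print(n,"cam at",-Rm.T@t,"fwd",Rm[2],K[0,0])
    w=cloud(n,d)
    for th in ["reactor","vial","hood_left","hood_right","hood_left_bar","jar","bottle0","beaker","wash_bottle","calculator"]:
        for o in outline_of(n,th)[:4]:
            p=w[o["region"]]; p=p[~np.isnan(p[:,0])]
            print(th,round(o["conf"],2),o["box"],np.round(np.median(p,0),3) if len(p) else None, np.round(np.percentile(p[:,2],[2,98]),3) if len(p) else None)
E
```

```text
pics
{'clock': 0.0, 'q': [-1.181, 0.312, 0.014, 1.513, -0.004, 1.319, -0.027], 'dq': [-0.001, 0.001, 0.001, 0.001, -0.0, -0.001, -0.002], 'joint_torque': [-0.0, -37.99, 0.146, -23.059, 0.012, 0.013, 0.0], 'eef_pos': [0.23, 0.499, 0.238], 'eef_rot': [0.214, 0.977, -0.001, -0.0], 'wrist_force': [0.174, 0.308, 0.195], 'ft_torque': [0.01, 0.044, 0.055], 'finger_gap': 0.085}
side cam at [-0.03433395 -1.07791693  1.12974502] fwd [ 0.34855701  0.67427774 -0.65104342] 543.7884944986313
reactor 0.72 [223.1, 165.4, 343.7, 273.1] [ 0.523 -0.037  0.083] [0.01  0.156]
vial 0.54 [266.8, 303.2, 278.4, 325.2] [ 0.37  -0.298  0.054] [0.009 0.078]
hood_left 0.93 [235.2, 165.6, 303.8, 202.8] [0.541 0.07  0.149] [0.001 0.158]
hood_left 0.47 [316.3, 277.7, 343.8, 316.6] [ 0.526 -0.318  0.059] [0.004 0.091]
hood_left 0.17 [222.7, 166.7, 344.8, 268.7] [ 0.523 -0.037  0.084] [0.016 0.156]
hood_right 0.6 [263.6, 187.0, 325.0, 236.3] [ 0.564 -0.065  0.143] [0.093 0.15 ]
hood_left_bar 0.83 [239.2, 166.1, 301.0, 208.8] [0.538 0.068 0.15 ] [0.108 0.158]
hood_left_bar 0.54 [265.6, 188.3, 328.7, 235.7] [ 0.563 -0.
[... 1290 characters left out ...]
0.15 ]
hood_left_bar 0.95 [221.5, 152.0, 271.4, 219.4] [0.55  0.081 0.152] [0.087 0.159]
jar 0.7 [224.2, 152.7, 272.5, 218.7] [0.553 0.08  0.152] [0.111 0.159]
jar 0.52 [159.6, 231.4, 182.1, 250.1] [0.407 0.306 0.057] [0.009 0.062]
bottle0 0.91 [127.5, 172.0, 169.5, 203.6] [0.553 0.358 0.115] [0.01 0.19]
bottle0 0.89 [80.3, 156.6, 125.9, 189.8] [0.592 0.482 0.109] [0.005 0.191]
beaker 0.75 [371.0, 179.8, 399.4, 205.7] [ 0.536 -0.325  0.046] [-0.     0.092]
beaker 0.41 [158.4, 233.0, 183.7, 249.1] [0.406 0.308 0.057] [0.023 0.062]
wash_bottle 0.84 [399.9, 134.7, 436.7, 171.0] [ 0.629 -0.392  0.131] [0.008 0.21 ]
calculator 0.68 [426.4, 212.0, 468.9, 261.0] [ 0.4   -0.501  0.016] [0.009 0.021]
```

Run:
```python
from h import *
s=cv2.imread("pics/side0.png");t=cv2.imread("pics/top0.png")
a=cv2.resize(t[110:310,180:420],None,fx=2.5,fy=2.5); a=a[:, :600]
b=cv2.resize(s[140:340,200:400],None,fx=2.5,fy=2.5)
cv2.imwrite("pics/c1.png",cv2.resize(np.hstack([a,b]),(800,int(800*500/1100))))
# reactor pose from depth
d=np.load("top0.npy"); w=cloud("top",d)
ws=cloud("side",np.load("side0.npy"))
for n,W in(("top",w),("side",ws)):
    P=W.reshape(-1,3); P=P[~np.isnan(P[:,0])]
    # plinth + everything above 30mm near reactor
    m=(P[:,2]>.03)&(abs(P[:,0]-.53)<.24)&(abs(P[:,1]-.01)<.2)
    Q=P[m][:,:2].astype(np.float32); r=cv2.minAreaRect(Q); print(n,"all",r)
    m2=m&(abs(P[:,2]-.052)<.004); print(n,"plinthtop",cv2.minAreaRect(P[m2][:,:2].astype(np.float32)),m2.sum())
    for z0 in (.147,):
        m3=m&(P[:,2]>.138); Q=P[m3]; 
        for sd in (1,-1):
            q=Q[(Q[:,1]-.018)*sd>0]; print(sd,cv2.minAreaRect(q[:,:2].astype(np.float32)),np.percentile(q[:,2],[5,50,95]))
    # small vial cap
    c=P[(np.hypot(P[:,0]-.372,P[:,1]+.29)<.03)&(P[:,2]>.068)&(P[:,2]<.085)]; print("cap",c.mean(0),c.min(0),c.max(0),len(c))
```

```text
top all ((0.5569907426834106, 0.016462132334709167), (0.28824755549430847, 0.26252615451812744), 10.153131484985352)
top plinthtop ((0.5256932973861694, 0.01139560341835022), (0.22030749917030334, 0.26029810309410095), 10.36888313293457) 212
1 ((0.5436892509460449, 0.06945779919624329), (0.16970863938331604, 0.12884414196014404), 9.671603202819824) [0.14529991 0.15244327 0.15763889]
-1 ((0.5601522922515869, -0.04818553477525711), (0.169451504945755, 0.11014006286859512), 9.90932559967041) [0.14127627 0.14615186 0.14960648]
cap [ 0.37579581 -0.29281975  0.07400838] [ 0.36493167 -0.30560122  0.06802756] [ 0.38757492 -0.28088489  0.07840562] 68
side all ((0.5552017688751221, 0.01612195372581482), (0.29366347193717957, 0.26569855213165283), 9.907503128051758)
side plinthtop ((0.5518983602523804, 0.015209048986434937), (0.28262853622436523, 0.2617708146572113), 10.735371589660645) 377
1 ((0.5411501526832581, 0.0774320662021637), (0.17673921585083008, 0.12921194732189178), 4.390201568603516) [0.1422461  0.1514594  0.15766413]
-1 ((0.55854332447052, -0.041362643241882324), (0.17472000420093536, 0.12585826218128204), 6.202197074890137) [0.14015435 0.14555776 0.1494955 ]
cap [ 0.37226457 -0.29261447  0.07397998] [ 0.36007457 -0.30620385  0.06810068] [ 0.38734766 -0.27795578  0.08166454] 81
```

View pics/c1.png

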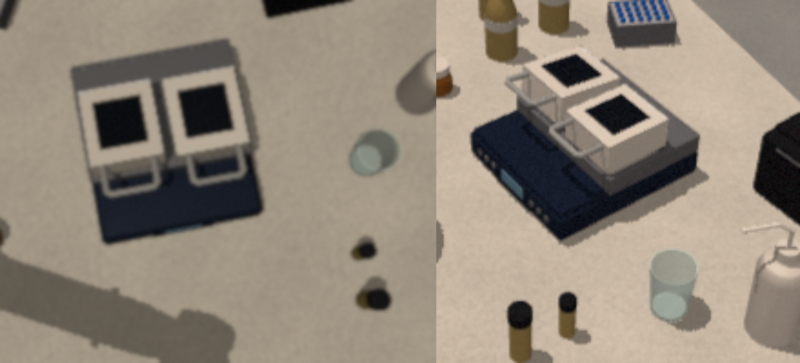

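View pics/top0.png

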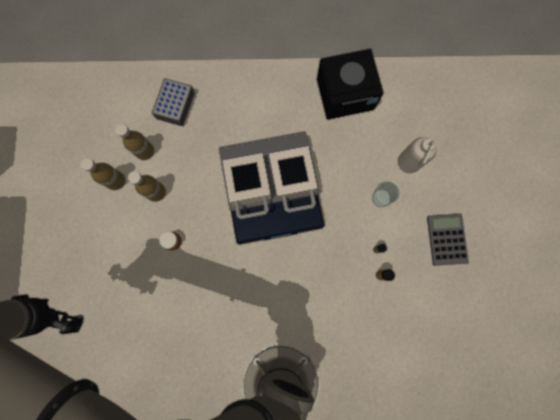

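```bash
cat >> h.py <<'E'
C=np.array([.556,.0163,0]); YAW=np.deg2rad(10.15)
RW=R.from_euler('z',YAW).as_matrix()
def loc(P): return (np.asarray(P)-C)@RW
def wor(L): return RW@np.asarray(L)+C
def rot(yaw): # tool down, tool y along yaw
    c,s=np.cos(yaw),np.sin(yaw); return np.array([[-(-s)*-1,c,0],[c,s,0],[0,0,-1]])
def plan(p1,yaw,n,p0=None,R0=None):
    s=state(); p=np.array(s["eef_pos"]) if p0 is None else np.array(p0); Q=R.from_quat(s["eef_rot"]) if R0 is None else R0
    T=R.from_matrix(rot(yaw)); rows=[]
    for i in range(n):
        k=n-i
        sh=Q.inv().apply((np.array(p1)-p)/k)/.04; tr=(Q.inv()*T).as_rotvec()/k/.12
        r=np.round(np.r_[sh,tr],2); rows.append(r.tolist())
        p=p+Q.apply(r[:3]*.04); Q=Q*R.from_rotvec(r[3:]*.12)
    print("max",np.abs(rows).max()); print(rows); print("end",np.round(p,4)); return p,Q
def rep():
    s=state(); print("t",round(s["clock"],2),"loc",np.round(loc(s["eef_pos"]),4),"F loc",np.round(np.array(s["wrist_force"])@RW,1),"gap",round(s["finger_gap"],4),"z tool",np.round(R.from_quat(s["eef_rot"]).as_matrix()[:,2],3), "ytool yaw",np.round(np.arctan2(*R.from_quat(s["eef_rot"]).as_matrix()[[1,0],1])-YAW,3))
E
python3 - <<'E'
from h import *
print(rot(0))
for n in ("top","side"):
    P=cloud(n,np.load(n+"0.npy")).reshape(-1,3); P=P[~np.isnan(P[:,0])]; L=loc(P)
    for sd in (1,-1):
        m=(L[:,0]<-80)&0 if 0 else (L[:,0]<-.078)&(L[:,0]>-.105)&(abs(L[:,1]-sd*.064)<.026)&(L[:,2]>.115)&(L[:,2]<.17)
        q=L[m]; print(n,sd,len(q),np.round(q.mean(0),4),np.round(np.percentile(q,[5,95],axis=0),3).tolist())
        m=(L[:,0]<.07)&(L[:,0]>-.04)&(abs(L[:,1]-sd*.064)<.05)&(L[:,2]>.135)
        q=L[m]; A=np.c_[q[:,0],np.ones(len(q))]; print("  top slope",np.linalg.lstsq(A,q[:,2],rcond=None)[0])
a=wor([-.090,.064,.20])
p,Q=plan(a,YAW,16)
E
```

```text
[[-0.  1.  0.]
 [ 1.  0.  0.]
 [ 0.  0. -1.]]
top 1 69 [-0.0828  0.0636  0.1559] [[-0.087, 0.04, 0.152], [-0.079, 0.086, 0.159]]
  top slope [-0.06282298  0.15284238]
top -1 70 [-0.0876 -0.0638  0.1416] [[-0.092, -0.087, 0.138], [-0.083, -0.041, 0.146]]
  top slope [-0.00125563  0.14654374]
side 1 47 [-0.0861  0.0642  0.155 ] [[-0.09, 0.041, 0.151], [-0.08, 0.088, 0.159]]
  top slope [-0.06703389  0.15213135]
side -1 49 [-0.091  -0.0656  0.1408] [[-0.094, -0.088, 0.136], [-0.086, -0.045, 0.145]]
  top slope [-0.00168782  0.14625563]
max 0.77
[[-0.61, -0.47, 0.06, 0.0, 0.0, 0.5], [-0.63, -0.43, 0.06, 0.0, 0.0, 0.5], [-0.66, -0.4, 0.06, 0.0, 0.0, 0.5], [-0.68, -0.36, 0.06, 0.0, 0.0, 0.5], [-0.7, -0.31, 0.06, 0.0, 0.0, 0.5], [-0.72, -0.27, 0.06, 0.0, 0.0, 0.5], [-0.73, -0.23, 0.06, 0.0, 0.0, 0.5], [-0.75, -0.18, 0.06, 0.0, 0.0, 0.5], [-0.75, -0.14, 0.06, 0.0, 0.0, 0.5], [-0.76, -0.09, 0.06, 0.0, 0.0, 0.5], [-0.77, -0.05, 0.06, 0.0, 0.0, 0.5], [-0.77, -0.0, 0.06, 0.0, 0.0, 0.5], [-0.76, 0.04, 0.07, 0.0, 0.0, 0.5], [-0.76, 0.09, 0.06, 0.0, 0.0, 0.51], [-0.76, 0.14, 0.07, 0.0, 0.0, 0.5], [-0.74, 0.19, 0.06, 0.0, -0.0, 0.51]]
end [0.4563 0.0636 0.2001]
```

>>> {"fn": "servo_tool", "kwargs": {
  "moves": [
    [[-0.61,-0.47,0.06,0,0,0.5,-0.3],[-0.63,-0.43,0.06,0,0,0.5,-0.3],[-0.66,-0.4,0.06,0,0,0.5,-0.3],[-0.68,-0.36,0.06,0,0,0.5,-0.3],[-0.7,-0.31,0.06,0,0,0.5,-0.3],[-0.72,-0.27,0.06,0,0,0.5,-0.3],[-0.73,-0.23,0.06,0,0,0.5,-0.3],[-0.75,-0.18,0.06,0,0,0.5,-0.3],[-0.75,-0.14,0.06,0,0,0.5,-0.3],[-0.76,-0.09,0.06,0,0,0.5,-0.3]]
  ],
  "grip_force": 20
}}

```text
clock: 1.93
eef_pos: [0.3719, 0.2257, 0.2154]
eef_rot: [0.495, 0.869, 0.0, 0.0]
wrist_force: [0.9, -0.2, -0.5]
finger_gap: 0.0296
```

>>> {"fn": "servo_tool", "kwargs": {
  "moves": [
    [[-0.77,-0.05,0.06,0,0,0.5,-0.3],[-0.77,0,0.06,0,0,0.5,-0.3],[-0.76,0.04,0.07,0,0,0.5,-0.3],[-0.76,0.09,0.06,0,0,0.51,-0.3],[-0.76,0.14,0.07,0,0,0.5,-0.3],[-0.74,0.19,0.06,0,0,0.51,-0.3],[0,0,0,0,0,0,-0.3],[0,0,0,0,0,0,-0.3]]
  ]
}}

```text
clock: 2.6
eef_pos: [0.4569, 0.0614, 0.2002]
eef_rot: [0.644, 0.765, -0.0, 0.0]
wrist_force: [-0.3, 0.4, 0.0]
finger_gap: 0.0301
```

Run:
```python
from h import *
rep()
im,d=get_image("side"); cv2.imwrite("pics/s1.png",cv2.resize(im[80:300,150:400],None,fx=2.5,fy=2.5))
```

```text
t 2.6 loc [-0.0896  0.0619  0.2002] F loc [-0.2  0.5  0. ] gap 0.0301 z tool [ 0.    -0.001 -1.   ] ytool yaw -0.005
```

View pics/s1.png

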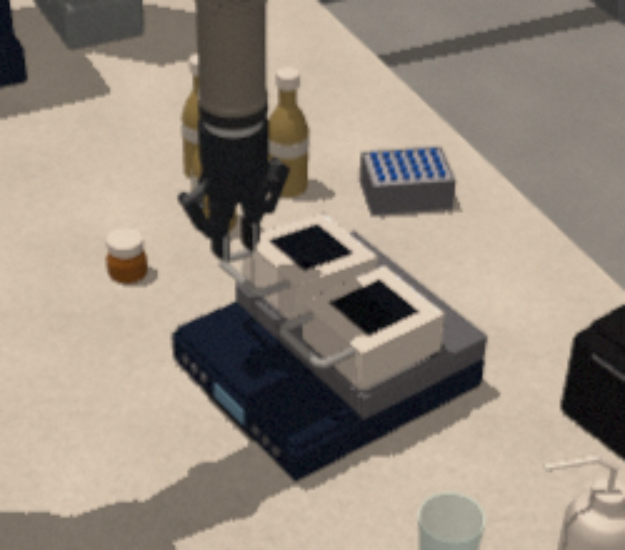

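>>> {"fn": "servo_tool", "kwargs": {
  "moves": [
    [[0.05,0.12,0.2,0,0,0,-0.3],[0,0,0.45,0,0,0,-0.3],[0,0,0.45,0,0,0,-0.3],[0,0,0.43,0,0,0,-0.3],[0,0,0,0,0,0,-0.3],[0,0,0,0,0,0,-1],[0,0,0,0,0,0,-1],[0,0,0,0,0,0,-1],[0,0,0,0,0,0,-1]]
  ],
  "grip_force": 20
}}

```text
clock: 3.4
eef_pos: [0.4626, 0.0679, 0.1401]
eef_rot: [0.641, 0.767, 0.002, 0.001]
wrist_force: [4.3, 2.9, -3.0]
finger_gap: 0.009
```

```bash
cat >> h.py <<'E'
H=np.array([.075,0,.092]); r0=np.hypot(.164,.045); a0=np.arctan2(.045,.164)
def theta(): # from TCP (grasp point 11 mm above it)
    l=loc(state()["eef_pos"])-H; l[2]+=.011
    print("theta",round(np.arctan2(l[2],-l[0])-a0,3),"radius err mm",round(1000*(np.hypot(l[0],l[2])-r0),1))
def arc(th,off=0):
    for a,b in zip(th[:-1],th[1:]):
        d=r0*np.array([-np.cos(a0+b)+np.cos(a0+a),np.sin(a0+b)-np.sin(a0+a)])/.04
        print(f"{b:.2f} [0,{d[0]:.2f},{-d[1]:.2f},0,0,0,-1]")
E
python3 - <<'E'
from h import *
rep(); theta()
arc(np.r_[.08,.15,.25,.35,.45,.55:.95:.03,1.05,1.15,1.25,1.35,1.43])
E
```

```text
t 3.4 loc [-0.0828  0.0673  0.1401] F loc [ 4.7  2.1 -3. ] gap 0.009 z tool [ 0.005  0.002 -1.   ] ytool yaw 0.001
theta 0.09 radius err mm -1.5
0.15 [0,0.11,-0.28,0,0,0,-1]
0.25 [0,0.19,-0.38,0,0,0,-1]
0.35 [0,0.23,-0.36,0,0,0,-1]
0.45 [0,0.26,-0.33,0,0,0,-1]
0.55 [0,0.30,-0.31,0,0,0,-1]
0.58 [0,0.09,-0.09,0,0,0,-1]
0.61 [0,0.10,-0.08,0,0,0,-1]
0.64 [0,0.10,-0.08,0,0,0,-1]
0.67 [0,0.10,-0.08,0,0,0,-1]
0.70 [0,0.10,-0.07,0,0,0,-1]
0.73 [0,0.11,-0.07,0,0,0,-1]
0.76 [0,0.11,-0.07,0,0,0,-1]
0.79 [0,0.11,-0.06,0,0,0,-1]
0.82 [0,0.11,-0.06,0,0,0,-1]
0.85 [0,0.11,-0.06,0,0,0,-1]
0.88 [0,0.12,-0.05,0,0,0,-1]
0.91 [0,0.12,-0.05,0,0,0,-1]
0.94 [0,0.12,-0.05,0,0,0,-1]
1.05 [0,0.45,-0.14,0,0,0,-1]
1.15 [0,0.42,-0.09,0,0,0,-1]
1.25 [0,0.42,-0.04,0,0,0,-1]
1.35 [0,0.42,-0.00,0,0,0,-1]
1.43 [0,0.34,0.03,0,0,0,-1]
```

>>> {"fn": "servo_tool", "kwargs": {
  "moves": [
    [[0.05,0.06,0,0,0,0,-1],[0,0.1,-0.25,0,0,0,-1],[0,0.1,-0.2,0,0,0,-1],[0,0.1,-0.18,0,0,0,-1],[0,0.11,-0.18,0,0,0,-1],[0,0.12,-0.18,0,0,0,-1],[0,0,0,0,0,0,-1]]
  ]
}}

```text
clock: 3.98
eef_pos: [0.4835, 0.0717, 0.1801]
eef_rot: [0.642, 0.767, -0.001, -0.0]
wrist_force: [-4.4, -2.4, 3.5]
finger_gap: 0.0092
```

```bash
python3 -c "
from h import *
rep(); theta()"
```

```text
t 3.98 loc [-0.0616  0.0674  0.1801] F loc [-4.8 -1.6  3.5] gap 0.0092 z tool [-0.001 -0.001 -1.   ] ytool yaw -0.001
theta 0.36 radius err mm -1.3
```

>>> {"fn": "servo_tool", "kwargs": {
  "moves": [
    [[-0.02,0.06,-0.14,0,0,0,-1],[0,0.1,-0.13,0,0,0,-1],[0,0.11,-0.13,0,0,0,-1],[0,0.12,-0.12,0,0,0,-1],[0,0.13,-0.11,0,0,0,-1]]
  ]
}}

```text
clock: 4.4
eef_pos: [0.5037, 0.0753, 0.2043]
eef_rot: [0.642, 0.767, -0.001, -0.001]
wrist_force: [-4.0, -1.3, 1.9]
finger_gap: 0.0092
```

```bash
cat >> h.py <<'E'
def tr():
    s=state(); f=np.array(s["wrist_force"])@RW; l=loc(s["eef_pos"])-H; l[2]+=.011; e=np.array([l[0],l[2]]); e/=np.hypot(*e)
    print("F radial(out+ on tool)",round(f[0]*e[0]+f[2]*e[1],1),"F along motion",round(f[0]*e[1]-f[2]*e[0],1))
E
python3 -c "
from h import *
rep(); theta(); tr()"
```

```text
t 4.4 loc [-0.0411  0.0673  0.2043] F loc [-4.1 -0.6  1.9] gap 0.0092 z tool [-0.002 -0.    -1.   ] ytool yaw -0.0
theta 0.548 radius err mm -0.7
F radial(out+ on tool) 4.2 F along motion -1.7
```

>>> {"fn": "servo_tool", "kwargs": {
  "moves": [
    [[0,0.08,-0.1,0,0,0,-1],[0,0.1,-0.08,0,0,0,-1]]
  ]
}}

```text
clock: 4.57
eef_pos: [0.5112, 0.0767, 0.2115]
eef_rot: [0.642, 0.767, -0.0, -0.0]
wrist_force: [-4.2, -2.2, 1.5]
finger_gap: 0.0091
```

>>> {"fn": "servo_tool", "kwargs": {
  "moves": [
    [[0,0.09,-0.08,0,0,0,-1],[0,0.09,-0.08,0,0,0,-1]]
  ]
}}

```text
clock: 4.73
eef_pos: [0.5185, 0.078, 0.2177]
eef_rot: [0.642, 0.767, -0.0, -0.0]
wrist_force: [-2.6, -1.5, 0.6]
finger_gap: 0.0089
```

>>> {"fn": "servo_tool", "kwargs": {
  "moves": [
    [[0,0.1,-0.08,0,0,0,-1],[0,0.1,-0.07,0,0,0,-1]]
  ]
}}

```text
clock: 4.9
eef_pos: [0.5255, 0.0792, 0.223]
eef_rot: [0.642, 0.767, -0.001, -0.001]
wrist_force: [-4.6, -1.0, -3.1]
finger_gap: 0.0092
```

```bash
python3 -c "
from h import *
rep(); theta(); tr()"
```

```text
t 4.9 loc [-0.0189  0.0673  0.223 ] F loc [-4.7 -0.2 -3.1] gap 0.0092 z tool [-0.003 -0.    -1.   ] ytool yaw -0.0
theta 0.719 radius err mm 0.2
F radial(out+ on tool) 0.0 F along motion -5.7
```

>>> {"fn": "servo_tool", "kwargs": {
  "moves": [
    [[0,0.05,-0.04,0,0,0,-1]]
  ]
}}

```text
clock: 4.98
eef_pos: [0.5272, 0.0795, 0.2243]
eef_rot: [0.642, 0.767, -0.001, -0.001]
wrist_force: [-4.7, -3.0, -3.6]
finger_gap: 0.0088
```

```bash
python3 -c "
from h import *
rep(); theta(); tr()"
```

```text
t 4.98 loc [-0.0172  0.0673  0.2243] F loc [-5.1 -2.1 -3.6] gap 0.0088 z tool [-0.004 -0.001 -1.   ] ytool yaw -0.0
theta 0.731 radius err mm 0.3
F radial(out+ on tool) -0.2 F along motion -6.3
```

>>> {"fn": "servo_tool", "kwargs": {
  "moves": [
    [[0,0.05,-0.04,0,0,0,-1]]
  ]
}}

```text
clock: 5.07
eef_pos: [0.5285, 0.0797, 0.2252]
eef_rot: [0.642, 0.767, -0.002, -0.002]
wrist_force: [-4.9, -3.1, -5.3]
finger_gap: 0.0095
```

```bash
python3 -c "
from h import *
rep(); theta(); tr()"
```

```text
t 5.07 loc [-0.0159  0.0673  0.2252] F loc [-5.3 -2.2 -5.3] gap 0.0095 z tool [-0.005 -0.001 -1.   ] ytool yaw -0.001
theta 0.74 radius err mm 0.4
F radial(out+ on tool) -1.6 F along motion -7.3
```

>>> {"fn": "servo_tool", "kwargs": {
  "moves": [
    [[0,0.05,-0.04,0,0,0,-1],[0,0,0,0,0,0,-1]]
  ]
}}

```text
clock: 5.23
eef_pos: [0.53, 0.08, 0.2262]
eef_rot: [0.642, 0.767, -0.003, -0.002]
wrist_force: [-5.4, -2.5, -4.5]
finger_gap: 0.009
```

```bash
python3 -c "
from h import *
rep(); theta(); tr()"
```

```text
t 5.23 loc [-0.0143  0.0673  0.2262] F loc [-5.7 -1.5 -4.5] gap 0.009 z tool [-0.007 -0.001 -1.   ] ytool yaw -0.001
theta 0.752 radius err mm 0.5
F radial(out+ on tool) -0.9 F along motion -7.3
```

>>> {"fn": "servo_tool", "kwargs": {
  "moves": [
    [[0,0.06,-0.04,0,0,0,-1],[0,0,0,0,0,0,-1]]
  ]
}}

```text
clock: 5.4
eef_pos: [0.5315, 0.0803, 0.2273]
eef_rot: [0.642, 0.767, -0.004, -0.003]
wrist_force: [-6.9, -2.0, -4.7]
finger_gap: 0.009
```

```bash
python3 -c "
from h import *
rep(); theta(); tr()"
```

```text
t 5.4 loc [-0.0129  0.0673  0.2273] F loc [-7.2 -0.7 -4.7] gap 0.009 z tool [-0.009 -0.002 -1.   ] ytool yaw -0.001
theta 0.762 radius err mm 0.6
F radial(out+ on tool) -0.3 F along motion -8.5
```

>>> {"fn": "servo_tool", "kwargs": {
  "moves": [
    [[0,-0.05,0.04,0,0,0,-1],[0,-0.06,0.04,0,0,0,-1],[0,0,0,0,0,0,-1],[0,0,0,0,0,0,-0.3],[0,0,0,0,0,0,-0.3],[0,0,0,0,0,0,-0.3]]
  ]
}}

```text
clock: 5.9
eef_pos: [0.5323, 0.0809, 0.2278]
eef_rot: [0.642, 0.767, 0.002, 0.002]
wrist_force: [-0.5, -0.0, -0.5]
finger_gap: 0.0297
```

```bash
python3 -c "
from h import *
rep(); theta(); tr()"
```

```text
t 5.9 loc [-0.012   0.0678  0.2278] F loc [-0.5  0.1 -0.5] gap 0.0297 z tool [ 0.005  0.001 -1.   ] ytool yaw 0.0
theta 0.768 radius err mm 0.5
F radial(out+ on tool) -0.1 F along motion -0.7
```

>>> {"fn": "servo_tool", "kwargs": {
  "moves": [
    [[0,0,-0.5,0,0,0,-0.3],[0,0,-0.6,0,0,0,-0.3],[0,0,-0.2,0,0,0,-0.3],[-0.66,-0.38,0,0,0,0,-0.3],[-0.66,-0.38,0,0,0,0,-0.3],[-0.66,-0.38,0,0,0,0,-0.3],[-0.66,-0.38,0,0,0,0,-0.3],[-0.66,-0.38,0,0,0,0,-0.3],[0,0,0,0,0,0,-0.3],[0,0,0,0,0,0,-0.3]]
  ]
}}

```text
clock: 6.73
eef_pos: [0.4788, -0.0655, 0.2793]
eef_rot: [0.644, 0.765, 0.001, 0.001]
wrist_force: [0.2, 1.4, 0.3]
finger_gap: 0.0295
```

Run:
```python
from h import *
rep()
im,d=get_image("top"); cv2.imwrite("pics/t2.png",cv2.resize(im[100:270,170:420],None,fx=2.5,fy=2.5))
L=loc(cloud("top",d).reshape(-1,3))
b=L[(L[:,2]>.21)&(L[:,2]<.26)&(abs(L[:,1]-.064)<.035)&(L[:,0]>-.08)&(L[:,0]<.08)]
print(len(b)); 
c=L[(L[:,2]>.228)&(L[:,2]<.26)&(abs(L[:,1]-.064)<.025)&(L[:,0]>-.06)&(L[:,0]<.03)]; print("left bar top",len(c),c.mean(0) if len(c) else 0)
im,d=get_image("side"); L=loc(cloud("side",d).reshape(-1,3))
c=L[(L[:,2]>.228)&(L[:,2]<.26)&(abs(L[:,1]-.064)<.025)&(L[:,0]>-.06)&(L[:,0]<.03)]; print("left bar side",len(c),c.mean(0) if len(c) else 0)
```

```text
t 6.73 loc [-0.0904 -0.0669  0.2793] F loc [0.4 1.4 0.3] gap 0.0295 z tool [ 0.003  0.    -1.   ] ytool yaw -0.005
161
left bar top 83 [-0.01949293  0.06392888  0.23641683]
left bar side 4 [-0.02346194  0.0832013   0.2369533 ]
```

View pics/t2.png

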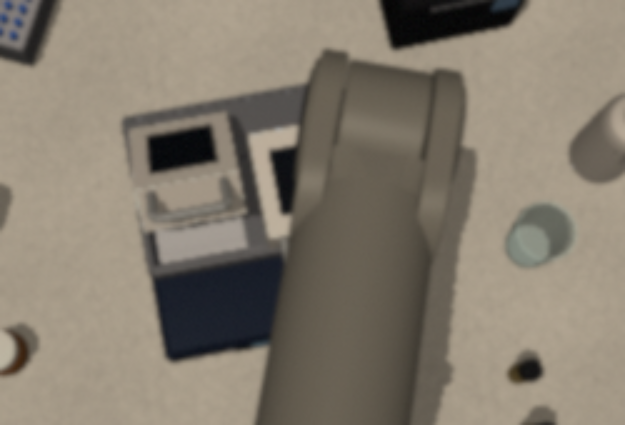

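>>> {"fn": "servo_tool", "kwargs": {
  "moves": [
    [[0.05,0.03,0.5,0,0,0.04,-0.3],[0,0,0.8,0,0,0,-0.3],[0,0,0.8,0,0,0,-0.3],[0,0,0.8,0,0,0,-0.3],[0,0,0.6,0,0,0,-0.3],[0,0,0.33,0,0,0,-0.3],[0,0,0,0,0,0,-1],[0,0,0,0,0,0,-1],[0,0,0,0,0,0,-1],[0,0,0,0,0,0,-1]]
  ],
  "grip_force": 20
}}

```text
clock: 7.67
eef_pos: [0.4807, -0.0589, 0.1262]
eef_rot: [0.643, 0.766, 0.002, 0.0]
wrist_force: [1.1, 3.9, -2.1]
finger_gap: 0.0092
```

```bash
python3 -c "
from h import *
rep(); theta(); tr(); arc(np.r_[0,.1,.2,.3,.4,.5,.58])"
```

```text
t 7.67 loc [-0.0874 -0.0607  0.1262] F loc [ 1.8  3.6 -2.1] gap 0.0092 z tool [ 0.002  0.002 -1.   ] ytool yaw -0.003
theta 0.004 radius err mm -1.5
F radial(out+ on tool) -2.3 F along motion -1.5
0.10 [0,0.13,-0.40,0,0,0,-1]
0.20 [0,0.17,-0.39,0,0,0,-1]
0.30 [0,0.21,-0.37,0,0,0,-1]
0.40 [0,0.25,-0.35,0,0,0,-1]
0.50 [0,0.28,-0.32,0,0,0,-1]
0.58 [0,0.25,-0.23,0,0,0,-1]
```

>>> {"fn": "servo_tool", "kwargs": {
  "moves": [
    [[0,0.08,-0.2,0,0,0,-1],[0,0.07,-0.2,0,0,0,-1],[0,0.08,-0.2,0,0,0,-1],[0,0.09,-0.19,0,0,0,-1],[0,0.1,-0.19,0,0,0,-1],[0,0.11,-0.18,0,0,0,-1],[0,0.12,-0.18,0,0,0,-1],[0,0.13,-0.17,0,0,0,-1],[0,0.14,-0.16,0,0,0,-1],[0,0.14,-0.16,0,0,0,-1]]
  ]
}}

```text
clock: 8.5
eef_pos: [0.5216, -0.0517, 0.1994]
eef_rot: [0.643, 0.766, 0.001, -0.001]
wrist_force: [2.3, 5.2, -6.4]
finger_gap: 0.009
```

```bash
python3 -c "
from h import *
rep(); theta(); tr()"
```

```text
t 8.5 loc [-0.0458 -0.0609  0.1994] F loc [ 3.1  4.7 -6.4] gap 0.009 z tool [ 0.     0.003 -1.   ] ytool yaw -0.004
theta 0.508 radius err mm -0.9
F radial(out+ on tool) -6.7 F along motion -2.3
```

>>> {"fn": "servo_tool", "kwargs": {
  "moves": [
    [[0.06,0.13,-0.06,0,0,0,-1],[0,0.12,-0.1,0,0,0,-1],[0,0.1,-0.08,0,0,0,-1]]
  ]
}}

```text
clock: 8.75
eef_pos: [0.5319, -0.0498, 0.2093]
eef_rot: [0.644, 0.765, -0.002, -0.002]
wrist_force: [-7.4, 2.4, 4.6]
finger_gap: 0.0096
```

```bash
python3 -c "
from h import *
rep(); theta(); tr()"
```

```text
t 8.75 loc [-0.0354 -0.0608  0.2093] F loc [-6.9  3.6  4.6] gap 0.0096 z tool [-0.006 -0.    -1.   ] ytool yaw -0.006
theta 0.593 radius err mm -0.8
F radial(out+ on tool) 8.0 F along motion -2.2
```

>>> {"fn": "servo_tool", "kwargs": {
  "moves": [
    [[0,0.07,-0.11,0,0,0,-1],[0,0.1,-0.08,0,0,0,-1],[0,0.1,-0.08,0,0,0,-1]]
  ]
}}

```text
clock: 9.0
eef_pos: [0.5444, -0.0476, 0.2198]
eef_rot: [0.644, 0.765, -0.001, -0.001]
wrist_force: [-4.5, 1.5, 1.0]
finger_gap: 0.0095
```

```bash
python3 -c "
from h import *
rep(); theta(); tr()"
```

```text
t 9.0 loc [-0.0227 -0.0608  0.2198] F loc [-4.1  2.2  1. ] gap 0.0095 z tool [-0.002 -0.    -1.   ] ytool yaw -0.006
theta 0.69 radius err mm -0.3
F radial(out+ on tool) 3.2 F along motion -2.8
```

>>> {"fn": "servo_tool", "kwargs": {
  "moves": [
    [[0,0.1,-0.08,0,0,0,-1],[0,0.11,-0.07,0,0,0,-1],[0,0.11,-0.07,0,0,0,-1],[0,0.11,-0.06,0,0,0,-1]]
  ]
}}

```text
clock: 9.33
eef_pos: [0.5621, -0.0445, 0.2313]
eef_rot: [0.644, 0.765, -0.0, -0.0]
wrist_force: [-5.0, 2.2, 4.9]
finger_gap: 0.0088
```

```bash
python3 -c "
from h import *
rep(); theta(); tr()"
```

```text
t 9.33 loc [-0.0047 -0.0609  0.2313] F loc [-4.5  3.   4.9] gap 0.0088 z tool [-0.  0. -1.] ytool yaw -0.005
theta 0.816 radius err mm 0.0
F radial(out+ on tool) 6.4 F along motion -1.7
```

>>> {"fn": "servo_tool", "kwargs": {
  "moves": [
    [[0,0.1,-0.09,0,0,0,-1],[0,0.13,-0.06,0,0,0,-1],[0,0.13,-0.06,0,0,0,-1],[0,0.14,-0.05,0,0,0,-1]]
  ]
}}

```text
clock: 9.67
eef_pos: [0.5823, -0.0409, 0.2412]
eef_rot: [0.644, 0.765, 0.0, 0.0]
wrist_force: [-4.2, 1.4, 3.6]
finger_gap: 0.0091
```

```bash
python3 -c "
from h import *
rep(); theta(); tr(); arc(np.r_[.95:1.45:.05])"
```

```text
t 9.67 loc [ 0.0158 -0.0609  0.2412] F loc [-3.9  2.1  3.6] gap 0.0091 z tool [ 0. -0. -1.] ytool yaw -0.005
theta 0.949 radius err mm 0.7
F radial(out+ on tool) 4.8 F along motion -2.4
1.00 [0,0.20,-0.07,0,0,0,-1]
1.05 [0,0.20,-0.06,0,0,0,-1]
1.10 [0,0.21,-0.05,0,0,0,-1]
1.15 [0,0.21,-0.04,0,0,0,-1]
1.20 [0,0.21,-0.03,0,0,0,-1]
1.25 [0,0.21,-0.02,0,0,0,-1]
1.30 [0,0.21,-0.01,0,0,0,-1]
1.35 [0,0.21,0.00,0,0,0,-1]
1.40 [0,0.21,0.02,0,0,0,-1]
```

>>> {"fn": "servo_tool", "kwargs": {
  "moves": [
    [[0,0.19,-0.1,0,0,0,-1],[0,0.2,-0.07,0,0,0,-1],[0,0.21,-0.06,0,0,0,-1],[0,0.21,-0.05,0,0,0,-1],[0,0.21,-0.03,0,0,0,-1]]
  ]
}}

```text
clock: 10.08
eef_pos: [0.6229, -0.0336, 0.2524]
eef_rot: [0.644, 0.765, -0.0, -0.0]
wrist_force: [-2.4, 2.0, -1.3]
finger_gap: 0.0087
```

```bash
python3 -c "
from h import *
rep(); theta(); tr()"
```

```text
t 10.08 loc [ 0.0571 -0.0609  0.2524] F loc [-2.   2.4 -1.3] gap 0.0087 z tool [-0. -0. -1.] ytool yaw -0.005
theta 1.199 radius err mm 2.3
F radial(out+ on tool) -1.1 F along motion -2.1
```

>>> {"fn": "servo_tool", "kwargs": {
  "moves": [
    [[0,0.21,-0.01,0,0,0,-1],[0,0.21,-0.01,0,0,0,-1],[0,0.21,0.01,0,0,0,-1],[0,0.21,0.02,0,0,0,-1],[0,0,0,0,0,0,-1]]
  ]
}}

```text
clock: 10.5
eef_pos: [0.6579, -0.0275, 0.2526]
eef_rot: [0.643, 0.766, 0.001, 0.002]
wrist_force: [0.3, 2.4, 0.7]
finger_gap: 0.0092
```

```bash
python3 -c "
from h import *
rep(); theta(); tr()"
```

```text
t 10.5 loc [ 0.0925 -0.061   0.2526] F loc [0.7 2.3 0.7] gap 0.0092 z tool [ 0.004 -0.001 -1.   ] ytool yaw -0.004
theta 1.405 radius err mm 2.4
F radial(out+ on tool) 0.8 F along motion 0.6
```

>>> {"fn": "servo_tool", "kwargs": {
  "moves": [
    [[0,0.13,0.01,0,0,0,-1],[0,0,0,0,0,0,-1],[0,0,0,0,0,0,-0.3],[0,0,0,0,0,0,-0.3],[0,0,0,0,0,0,-0.3],[0,0,-0.4,0,0,0,-0.3],[0,0,-0.6,0,0,0,-0.3],[0,0,-0.2,0,0,0,-0.3],[0,-0.3,-0.1,0,0,0,-0.3],[0,-0.8,0,0,0,0,-0.3]]
  ]
}}

```text
clock: 11.33
eef_pos: [0.6197, -0.0342, 0.3037]
eef_rot: [0.643, 0.766, 0.001, 0.002]
wrist_force: [-0.1, -0.4, 0.1]
finger_gap: 0.0298
```

Run:
```python
from h import *
rep()
for n in("top","side"):
    im,d=get_image(n); np.save(n+"1.npy",d); cv2.imwrite(f"pics/{n}1.png",im)
    P=cloud(n,d).reshape(-1,3)
    c=P[(np.hypot(P[:,0]-.375,P[:,1]+.292)<.03)&(P[:,2]>.066)&(P[:,2]<.085)]
    print(n,len(c),(np.nanmin(c,0)+np.nanmax(c,0))/2, c.mean(0), "topface",c[c[:,2]>.073].mean(0))
    L=loc(P)
    for sd in(1,-1):
        c=L[(L[:,2]>.228)&(L[:,2]<.275)&(abs(L[:,1]-sd*.064)<.025)&(L[:,0]>-.06)&(L[:,0]<.12)]; print(" bar",sd,len(c),c.mean(0))
plan([.375,-.2925,.16],YAW-np.pi/2,16)
```

```text
t 11.33 loc [ 0.0538 -0.0609  0.3037] F loc [-0.2 -0.4  0.1] gap 0.0298 z tool [ 0.004 -0.002 -1.   ] ytool yaw -0.003
top 72 [ 0.37643609 -0.29345485  0.07264303] [ 0.37580029 -0.29269503  0.07383386] topface [ 0.37523238 -0.29354335  0.07507914]
 bar 1 23 [-0.01922463  0.08206089  0.2364046 ]
 bar -1 0 [nan nan nan]
side 86 [ 0.37206917 -0.29228393  0.07280465] [ 0.3721331  -0.29323464  0.07374522] topface [ 0.37316803 -0.29212807  0.07546931]
 bar 1 44 [-0.02272824  0.06219527  0.23542078]
 bar -1 51 [ 0.09279511 -0.06539819  0.26341046]
max 0.82
[[-0.33, -0.43, 0.23, -0.0, 0.0, 0.81], [-0.37, -0.39, 0.23, -0.0, 0.0, 0.81], [-0.41, -0.36, 0.22, -0.0, 0.0, 0.81], [-0.44, -0.31, 0.23, -0.0, 0.0, 0.81], [-0.47, -0.27, 0.22, -0.0, 0.0, 0.81], [-0.49, -0.22, 0.23, -0.0, 0.0, 0.81], [-0.51, -0.18, 0.22, -0.0, 0.01, 0.81], [-0.53, -0.12, 0.22, -0.0, 0.0, 0.81], [-0.54, -0.07, 0.23, -0.01, 0.01, 0.81], [-0.54, -0.02, 0.22, -0.0, 0.0, 0.82], [-0.54, 0.03, 0.22, -0.01, 0.01, 0.81], [-0.54, 0.08, 0.23, -0.0, 0.0, 0.82], [-0.52, 0.14, 0.22, -0.01, 0.01, 0.81], [-0.51, 0.19, 0.22, -0.0, 0.0, 0.82], [-0.49, 0.24, 0.23, -0.01, 0.01, 0.81], [-0.47, 0.28, 0.22, -0.0, 0.0, 0.82]]
end [ 0.3749 -0.2926  0.1602]<stdin>:10: RuntimeWarning: Mean of empty slice.
  ret = um.true_divide(
```

>>> {"fn": "servo_tool", "kwargs": {
  "moves": [
    [[-0.33,-0.43,0.23,0,0,0.81,-0.3],[-0.37,-0.39,0.23,0,0,0.81,-0.3],[-0.41,-0.36,0.22,0,0,0.81,-0.3],[-0.44,-0.31,0.23,0,0,0.81,-0.3],[-0.47,-0.27,0.22,0,0,0.81,0.18],[-0.49,-0.22,0.23,0,0,0.81,0.18],[-0.51,-0.18,0.22,0,0.01,0.81,0.18],[-0.53,-0.12,0.22,0,0,0.81,0.18],[-0.54,-0.07,0.23,-0.01,0.01,0.81,0.18],[-0.54,-0.02,0.22,0,0,0.82,0.18]]
  ]
}}

```text
clock: 12.27
eef_pos: [0.4705, -0.1961, 0.2139]
eef_rot: [0.928, 0.373, 0.002, 0.0]
wrist_force: [0.3, -0.2, 0.1]
finger_gap: 0.0504
```

>>> {"fn": "servo_tool", "kwargs": {
  "moves": [
    [[-0.54,0.03,0.22,-0.01,0.01,0.81,0.18],[-0.54,0.08,0.23,0,0,0.82,0.18],[-0.52,0.14,0.22,-0.01,0.01,0.81,0.18],[-0.51,0.19,0.22,0,0,0.82,0.18],[-0.49,0.24,0.23,-0.01,0.01,0.81,0.18],[-0.47,0.28,0.22,0,0,0.82,0.18],[0,0,0,0,0,0,0.18],[0,0,0,0,0,0,0.18],[0,0,0,0,0,0,0.18]]
  ]
}}

```text
clock: 13.02
eef_pos: [0.3839, -0.2907, 0.1602]
eef_rot: [0.996, 0.092, 0.004, 0.0]
wrist_force: [0.4, 0.3, -0.1]
finger_gap: 0.0501
```

Run:
```python
from h import *
rep(); s=state(); print(np.round(s["eef_pos"],4),np.round(s["q"],2))
plan([.3745,-.293,.100],YAW-np.pi/2,2)
im,d=get_image("side"); cv2.imwrite("pics/s2.png",cv2.resize(im[120:340,180:400],None,fx=2.7,fy=2.7))
```

```text
t 13.02 loc [-0.2235 -0.2719  0.1602] F loc [ 0.4  0.2 -0.1] gap 0.0501 z tool [ 0.008 -0.    -1.   ] ytool yaw -1.564
[ 0.3839 -0.2907  0.1602] [-0.16  0.33  0.97  1.85 -0.31  1.12 -0.47]
max 0.75
[[-0.13, 0.01, 0.75, 0.01, -0.03, 0.03], [-0.12, 0.0, 0.75, 0.0, -0.04, 0.02]]
end [ 0.3745 -0.2929  0.1001]
```

View pics/s2.png

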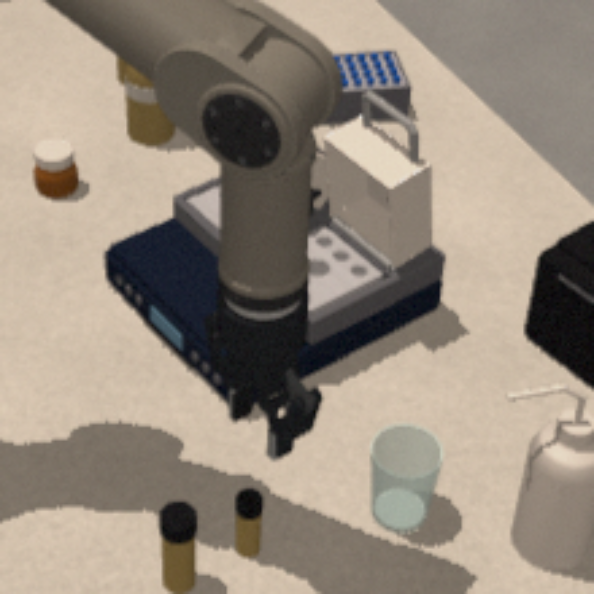

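>>> {"fn": "servo_tool", "kwargs": {
  "moves": [
    [[-0.13,0.01,0.6,0.01,-0.03,0.03,0.18],[-0.12,0,0.6,0,-0.04,0.02,0.18],[0,0,0,0,0,0,0.18],[0,0,0,0,0,0,0.18]]
  ]
}}

```text
clock: 13.4
eef_pos: [0.3738, -0.2919, 0.1115]
eef_rot: [0.996, 0.089, -0.001, -0.001]
wrist_force: [0.4, -0.8, 0.0]
finger_gap: 0.0502
```

Run:
```python
from h import *
rep(); s=state(); print(np.round(s["eef_pos"],4),np.round(s["q"],2))
plan([.3745,-.293,.054],YAW-np.pi/2,3)
```

```text
t 13.4 loc [-0.2336 -0.2713  0.1115] F loc [ 0.3 -0.8  0. ] gap 0.0502 z tool [-0.003  0.001 -1.   ] ytool yaw -1.569
[ 0.3738 -0.2919  0.1115] [-0.11  0.39  0.94  1.92 -0.37  1.02 -0.41]
max 0.48
[[0.0, 0.01, 0.48, -0.0, 0.01, 0.0], [0.01, 0.01, 0.48, -0.01, 0.01, 0.01], [0.0, 0.01, 0.48, -0.0, 0.0, 0.0]]
end [ 0.3744 -0.293   0.0539]
```

>>> {"fn": "servo_tool", "kwargs": {
  "moves": [
    [[0,0.01,0.48,0,0.01,0,0.18],[0.01,0.01,0.48,0,0.01,0,0.18],[0,0.01,0.48,0,0,0,0.18],[0,0,0,0,0,0,0.18],[0,0,0,0,0,0,-1],[0,0,0,0,0,0,-1],[0,0,0,0,0,0,-1],[0,0,0,0,0,0,-1],[0,0,0,0,0,0,-1]]
  ],
  "grip_force": 25
}}

```text
clock: 14.15
eef_pos: [0.3756, -0.295, 0.0559]
eef_rot: [0.996, 0.088, 0.002, 0.001]
wrist_force: [-0.0, 1.0, 7.5]
finger_gap: 0.025
```

Run:
```python
from h import *
rep(); s=state(); print(np.round(s["eef_pos"],4))
```

```text
t 14.15 loc [-0.2324 -0.2747  0.0559] F loc [0.1 1.  7.5] gap 0.025 z tool [ 0.004 -0.001 -1.   ] ytool yaw -1.571
[ 0.3756 -0.295   0.0559]
```

>>> {"fn": "servo_tool", "kwargs": {
  "moves": [
    [[0,0,-0.2,0,0,0,-1],[0,0,-0.6,0,0,0,-1],[0,0,-0.8,0,0,0,-1],[0,0,-0.9,0,0,0,-1],[0,0,-0.9,0,0,0,-1],[0,0,-0.6,0,0,0,-1],[0,0,0,0,0,0,-1],[0,0,0,0,0,0,-1]]
  ]
}}

```text
clock: 14.82
eef_pos: [0.3746, -0.2947, 0.2158]
eef_rot: [0.996, 0.088, 0.002, 0.001]
wrist_force: [-0.6, -0.4, -0.4]
finger_gap: 0.0251
```

Run:
```python
from h import *
rep(); s=state(); print(np.round(s["eef_pos"],4))
out=[]
for n in("top","side"):
    im,d=get_image(n); np.save(n+"2.npy",d); cv2.imwrite(f"pics/{n}2.png",im)
    w=proj(n,wor([.012,-.064,.088]))[0]; print(n,"well px",w)
    x,y=np.round(w).astype(int); a=cv2.resize(im[y-20:y+20,x-20:x+20],(300,300),interpolation=cv2.INTER_CUBIC)
    x2,y2=np.round(proj(n,np.array(s["eef_pos"]))[0]).astype(int); b=cv2.resize(im[y2-30:y2+50,x2-40:x2+40],(300,300),interpolation=cv2.INTER_CUBIC)
    out.append(np.hstack([a,b]))
    P=cloud(n,d).reshape(-1,3)
    m=outline_of(n,"vial")
    for o in m[:3]: 
        q=cloud(n,d)[o["region"]]; q=q[~np.isnan(q[:,0])]; print(o["conf"],o["box"],np.round(q.mean(0),4),np.round(q.min(0),3),np.round(q.max(0),3))
cv2.imwrite("pics/w2.png",np.vstack(out))
```

```text
t 14.82 loc [-0.2334 -0.2742  0.2158] F loc [-0.6 -0.3 -0.4] gap 0.0251 z tool [ 0.004 -0.001 -1.   ] ytool yaw -1.571
[ 0.3746 -0.2947  0.2158]
top well px [292.60718057 176.93122919]
0.58 [375.1, 271.1, 382.0, 276.7] [ 0.3053 -0.2866  0.0375] [ 0.299 -0.29   0.017] [ 0.31  -0.285  0.059]
side well px [297.6821273  219.10577601]
0.89 [238.7, 306.3, 253.6, 340.2] [ 0.2948 -0.3065  0.0657] [ 0.282 -0.318  0.001] [ 0.314 -0.24   0.101]
0.69 [267.5, 257.7, 278.9, 285.9] [ 0.366  -0.2956  0.1981] [ 0.358 -0.305 -0.001] [ 0.449 -0.167  0.235]
```

View pics/w2.png

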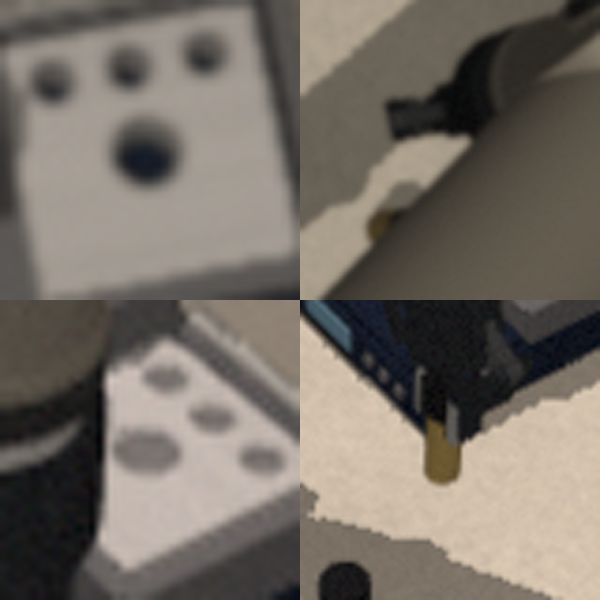

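Run:
```python
from h import *
def back(n,uv,z):
    K,Rm,t=cam(n); r=Rm.T@np.linalg.inv(K)@np.r_[uv,1]; c=-Rm.T@t; return c+r*(z-c[2])/r[2]
for n in("top","side"):
    g=cv2.cvtColor(cv2.imread(f"pics/{n}2.png"),cv2.COLOR_BGR2GRAY).astype(float)
    x,y=np.round(proj(n,wor([.012,-.064,.088]))[0]).astype(int); k=6
    a=g[y-k:y+k+1,x-k:x+k+1]; bg=np.percentile(a,85); wgt=np.clip(bg-a-.35*(bg-a.min()),0,None); wgt=np.minimum(wgt,.3*(bg-a.min()))
    v,u=np.indices(a.shape); c=np.array([(u*wgt).sum(),(v*wgt).sum()])/wgt.sum()+[x-k,y-k]
    p=back(n,c,.088); print(n,c,"well world",p,"local",loc(p))
im=cv2.imread("pics/side2.png"); s=state(); e=np.array(s["eef_pos"])
hsv=cv2.cvtColor(im,cv2.COLOR_BGR2HSV)
x,y=np.round(proj("side",e)[0]).astype(int)
print("tcp px",proj("side",e))
for z in(.165,.175,.185):
    q=proj("side",[e[0],e[1],z])[0]; r=int(round(q[1])); row=hsv[r,x-14:x+15]
    m=np.where((row[:,1]>110)&(row[:,0]>12)&(row[:,0]<32))[0]+x-14; print(z,q,m)
```

```text
top [291.91974177 177.25587179] well world [ 0.57817155 -0.0425999   0.088     ] local [ 0.01144488 -0.0618853   0.088     ]
side [296.95489209 218.00189434] well world [ 0.57949247 -0.0393396   0.088     ] local [ 0.01331968 -0.05890881  0.088     ]
tcp px [[272.99121468 266.76161726]]
0.165 [272.60798522 280.69939505] [268 269 270 271 272 273 274 275]
0.175 [272.68666965 277.83769936] [268 269 270 271 272 273 274 275 276]
0.185 [272.76615063 274.94703343] [268 269 270 271 272 273 274 275 276]
```

Run:
```python
from h import *
plan(wor([.0125,-.063,.20]),YAW-np.pi/2,12)
```

```text
max 0.52
[[0.51, -0.44, 0.03, -0.0, 0.0, -0.0], [0.51, -0.44, 0.03, -0.0, 0.0, -0.0], [0.52, -0.44, 0.03, -0.0, 0.0, -0.0], [0.51, -0.44, 0.03, -0.0, 0.0, -0.0], [0.52, -0.43, 0.03, -0.0, 0.0, -0.0], [0.51, -0.44, 0.02, -0.0, 0.0, -0.0], [0.52, -0.43, 0.03, -0.0, 0.0, -0.0], [0.51, -0.44, 0.02, -0.0, 0.0, -0.0], [0.52, -0.43, 0.03, -0.0, 0.0, -0.0], [0.51, -0.44, 0.02, -0.01, 0.0, -0.0], [0.52, -0.43, 0.03, -0.0, 0.01, -0.0], [0.51, -0.44, 0.02, -0.01, 0.0, -0.0]]
end [ 0.5792 -0.0435  0.2   ]
```

Here tool x points to the reactor's rear and tool −y to its left.

>>> {"fn": "servo_tool", "kwargs": {
  "moves": [
    [[0.51,-0.44,0.03,0,0,0,-1],[0.51,-0.44,0.03,0,0,0,-1],[0.52,-0.44,0.03,0,0,0,-1],[0.51,-0.44,0.03,0,0,0,-1],[0.52,-0.43,0.03,0,0,0,-1],[0.51,-0.44,0.02,0,0,0,-1],[0.52,-0.43,0.03,0,0,0,-1],[0.51,-0.44,0.02,0,0,0,-1],[0.52,-0.43,0.03,0,0,0,-1],[0.51,-0.44,0.02,0,0,0,-1]]
  ]
}}

```text
clock: 15.85
eef_pos: [0.5455, -0.0846, 0.2018]
eef_rot: [0.996, 0.088, -0.001, -0.0]
wrist_force: [0.4, 0.6, 0.1]
finger_gap: 0.025
```

>>> {"fn": "servo_tool", "kwargs": {
  "moves": [
    [[0.52,-0.43,0.03,0,0,0,-1],[0.51,-0.44,0.02,0,0,0,-1],[0,0,0,0,0,0,-1],[0,0,0,0,0,0,-1],[0,0,0,0,0,0,-1]]
  ]
}}

```text
clock: 16.27
eef_pos: [0.5791, -0.0453, 0.2003]
eef_rot: [0.996, 0.088, -0.001, 0.001]
wrist_force: [0.5, -1.1, -0.7]
finger_gap: 0.0252
```

Run:
```python
from h import *
rep()
plan(wor([.0125,-.063,.150]),YAW-np.pi/2,3)
```

```text
t 16.27 loc [ 0.0119 -0.0647  0.2003] F loc [ 0.3 -1.1 -0.7] gap 0.0252 z tool [-0.002 -0.001 -1.   ] ytool yaw -1.572
max 0.42
[[0.01, -0.01, 0.42, 0.0, 0.01, -0.0], [0.0, -0.02, 0.42, 0.0, 0.0, -0.01], [0.01, -0.01, 0.42, 0.01, 0.01, -0.0]]
end [ 0.5795 -0.0436  0.1499]
```

>>> {"fn": "servo_tool", "kwargs": {
  "moves": [
    [[0.01,-0.01,0.42,0,0.01,0,-1],[0,-0.02,0.42,0,0,0,-1],[0.01,-0.01,0.4,0,0.01,0,-1],[0,0,0,0,0,0,-1],[0,0,0,0,0,0,-1]]
  ]
}}

```text
clock: 16.68
eef_pos: [0.5793, -0.044, 0.1514]
eef_rot: [0.996, 0.087, 0.0, -0.0]
wrist_force: [0.2, 0.2, 0.4]
finger_gap: 0.0254
```

Run:
```python
from h import *
rep(); s=state(); e=np.array(s["eef_pos"])
im,d=get_image("side"); x,y=np.round(proj("side",e)[0]).astype(int)
cv2.imwrite("pics/s3.png",cv2.resize(im[y-35:y+45,x-50:x+50],(750,600),interpolation=cv2.INTER_CUBIC)); print(x,y, proj("side",wor([.0125,-.063,.088])),proj("side",wor([.0125,-.063,.094])))
```

```text
t 16.68 loc [ 0.0123 -0.0635  0.1514] F loc [0.2 0.1 0.4] gap 0.0254 z tool [ 0.001  0.    -1.   ] ytool yaw -1.574
299 202 [[297.60354937 218.8573859 ]] [[297.70361102 217.30528394]]
```

View pics/s3.png

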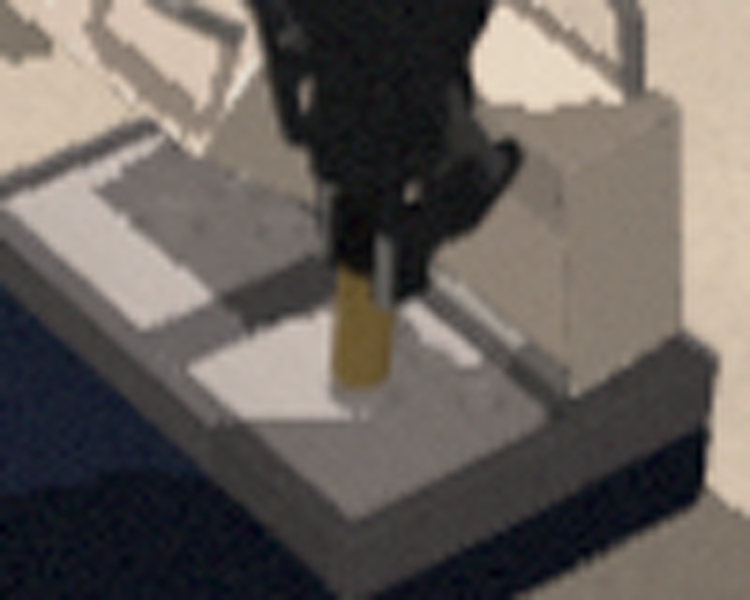

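>>> {"fn": "servo_tool", "kwargs": {
  "moves": [
    [[0,0,0.1,0,0,0,-1],[0,0,0.1,0,0,0,-1],[0,0,0.1,0,0,0,-1],[0,0,0.1,0,0,0,-1],[0,0,0,0,0,0,-1]]
  ]
}}

```text
clock: 17.15
eef_pos: [0.5805, -0.0434, 0.1354]
eef_rot: [0.996, 0.088, 0.001, 0.0]
wrist_force: [0.8, -1.0, -2.2]
finger_gap: 0.0251
```

```bash
python3 -c "
from h import *
rep()"
```

```text
t 17.15 loc [ 0.0136 -0.0631  0.1354] F loc [ 0.6 -1.2 -2.2] gap 0.0251 z tool [ 0.003 -0.001 -1.   ] ytool yaw -1.572
```

>>> {"fn": "servo_tool", "kwargs": {
  "moves": [
    [[0.03,0,0.08,0,0,0,-1],[0,0,0.12,0,0,0,-1],[0,0,0.12,0,0,0,-1],[0,0,0.12,0,0,0,-1],[0,0,0.1,0,0,0,-1],[0,0,0,0,0,0,-1]]
  ]
}}

```text
clock: 17.65
eef_pos: [0.5814, -0.043, 0.1133]
eef_rot: [0.996, 0.088, 0.001, 0.0]
wrist_force: [-0.7, -3.0, -1.8]
finger_gap: 0.025
```

```bash
python3 -c "
from h import *
rep()"
```

```text
t 17.65 loc [ 0.0146 -0.0629  0.1133] F loc [-1.2 -2.8 -1.8] gap 0.025 z tool [ 0.002 -0.001 -1.   ] ytool yaw -1.572
```

>>> {"fn": "servo_tool", "kwargs": {
  "moves": [
    [[0,0.02,0.06,0,0,0,-1],[0,0,0.06,0,0,0,-1],[0,0,0.03,0,0,0,-1],[0,0,0,0,0,0,-1]]
  ]
}}

```text
clock: 17.98
eef_pos: [0.5821, -0.0432, 0.1082]
eef_rot: [0.996, 0.088, 0.001, -0.0]
wrist_force: [-0.3, -1.6, -1.4]
finger_gap: 0.0249
```

```bash
python3 -c "
from h import *
rep()"
```

```text
t 17.98 loc [ 0.0152 -0.0631  0.1082] F loc [-0.5 -1.5 -1.4] gap 0.0249 z tool [ 0.003  0.001 -1.   ] ytool yaw -1.571
```

>>> {"fn": "servo_tool", "kwargs": {
  "moves": [
    [[0,0,0.04,0,0,0,-1],[0,0,0.03,0,0,0,-1],[0,0,0,0,0,0,-1]]
  ]
}}

```text
clock: 18.23
eef_pos: [0.5831, -0.0432, 0.1079]
eef_rot: [0.996, 0.088, 0.003, -0.001]
wrist_force: [-4.1, -1.4, 9.4]
finger_gap: 0.0247
```

```bash
python3 -c "
from h import *
rep()"
```

```text
t 18.23 loc [ 0.0162 -0.0633  0.1079] F loc [-4.2 -0.6  9.4] gap 0.0247 z tool [ 0.006  0.002 -1.   ] ytool yaw -1.571
```

>>> {"fn": "servo_tool", "kwargs": {
  "moves": [
    [[0,0,-0.05,0,0,0,-1],[0,0,0,0,0,0,-0.2],[0,0,0,0,0,0,0.06],[0,0,0,0,0,0,0.06],[0,0,0,0,0,0,0.06],[0,0,-0.2,0,0,0,0.06],[0,0,-0.5,0,0,0,0.06],[0,0,-0.8,0,0,0,0.06],[0,0,-0.8,0,0,0,0.06],[0,0,-0.8,0,0,0,0.06]]
  ]
}}

```text
clock: 19.07
eef_pos: [0.5815, -0.0433, 0.2334]
eef_rot: [0.996, 0.088, 0.002, -0.0]
wrist_force: [0.5, -0.5, 0.3]
finger_gap: 0.0449
```

>>> {"fn": "servo_tool", "kwargs": {
  "moves": [
    [[-0.4,0,-0.8,0,0,0,-0.3],[-0.8,0,-0.8,0,0,0,-0.3],[-0.8,0,0,0,0,0,-0.3],[-0.8,0,0,0,0,0,-0.3],[-0.8,0,0,0,0,0,-0.3],[0,0,0,0,0,0,-0.3]]
  ]
}}

```text
clock: 19.57
eef_pos: [0.4362, -0.0709, 0.2926]
eef_rot: [0.996, 0.086, 0.0, -0.004]
wrist_force: [0.3, -1.1, 0.0]
finger_gap: 0.0301
```

Run:
```python
from h import *
rep()
out=[]
for n in("top","side"):
    im,d=get_image(n); cv2.imwrite(f"pics/{n}3.png",im); np.save(n+"3.npy",d); W=cloud(n,d); P=W.reshape(-1,3)
    x,y=np.round(proj(n,wor([.03,0,.12]))[0]).astype(int); out.append(cv2.resize(im[y-50:y+50,x-50:x+50],(400,400),interpolation=cv2.INTER_CUBIC))
    L=loc(P)
    c=L[(np.hypot(L[:,0]-.012,L[:,1]+.064)<.022)&(L[:,2]>.11)&(L[:,2]<.14)]; print(n,"cap",len(c),c.mean(0) if len(c) else 0,np.percentile(c[:,2],98) if len(c) else 0)
    for sd in(1,-1):
        c=L[(L[:,2]>.225)&(L[:,2]<.275)&(abs(L[:,1]-sd*.064)<.025)&(L[:,0]>-.06)&(L[:,0]<.12)]; print(" bar",sd,len(c),c.mean(0) if len(c) else 0)
    m=(P[:,2]>.03)&(abs(P[:,0]-.55)<.2)&(abs(P[:,1]-.01)<.18)&(P[:,2]<.095); print(cv2.minAreaRect(P[m][:,:2].astype(np.float32)))
cv2.imwrite("pics/c4.png",np.hstack(out))
```

```text
t 19.57 loc [-0.1333 -0.0647  0.2926] F loc [ 0.1 -1.1  0. ] gap 0.0301 z tool [-0.     0.007 -1.   ] ytool yaw -1.576
top cap 70 [ 0.01316177 -0.06148472  0.12537841] 0.13041806894292735
 bar 1 81 [-0.01950863  0.06365952  0.23631267]
 bar -1 83 [ 0.09586482 -0.06400532  0.26430803]
((0.5543525218963623, 0.028633832931518555), (0.28807783126831055, 0.23635022342205048), 9.735790252685547)
side cap 75 [ 0.0090043  -0.06318016  0.12282554] 0.12930818172360656
 bar 1 0 0
 bar -1 53 [ 0.09307004 -0.06413004  0.26337721]
((0.5542181134223938, 0.015594780445098877), (0.29160159826278687, 0.26663896441459656), 9.828681945800781)
```

View pics/c4.png

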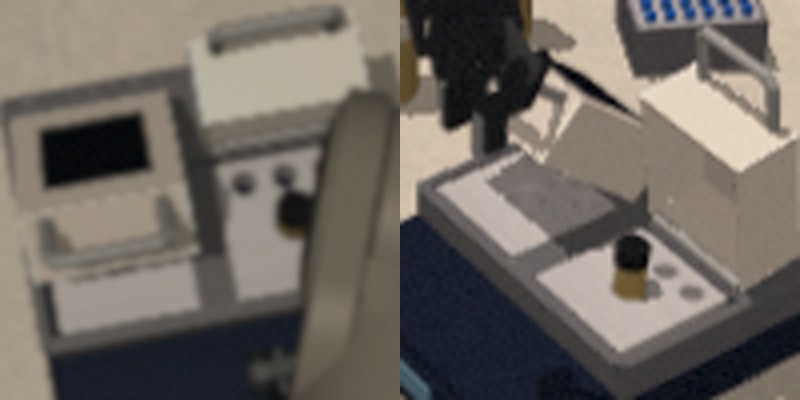

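Run:
```python
from h import *
plan(wor([.096,-.064,.305]),YAW,16)
```

```text
max 0.82
[[0.35, 0.0, -0.02, 0.0, -0.0, -0.82], [0.35, 0.04, -0.02, 0.0, -0.0, -0.82], [0.34, 0.07, -0.02, 0.0, -0.0, -0.82], [0.33, 0.1, -0.01, 0.0, -0.0, -0.82], [0.32, 0.13, -0.02, 0.0, -0.0, -0.82], [0.31, 0.17, -0.01, 0.0, -0.0, -0.82], [0.29, 0.2, -0.02, 0.0, -0.01, -0.82], [0.27, 0.22, -0.02, 0.0, -0.0, -0.82], [0.25, 0.25, -0.01, 0.0, -0.0, -0.82], [0.22, 0.27, -0.02, 0.0, -0.01, -0.82], [0.19, 0.29, -0.01, 0.01, -0.0, -0.82], [0.16, 0.31, -0.02, 0.0, -0.01, -0.82], [0.13, 0.32, -0.02, 0.01, -0.0, -0.81], [0.1, 0.34, -0.01, 0.0, -0.01, -0.82], [0.07, 0.34, -0.02, 0.01, -0.0, -0.81], [0.04, 0.35, -0.01, 0.0, -0.01, -0.82]]
end [ 0.6618 -0.0296  0.3049]
```

>>> {"fn": "servo_tool", "kwargs": {
  "moves": [
    [[0.35,0,-0.03,0,0,-0.82,-0.3],[0.35,0.04,-0.03,0,0,-0.82,-0.3],[0.34,0.07,-0.03,0,0,-0.82,-0.3],[0.33,0.1,-0.02,0,0,-0.82,-0.3],[0.32,0.13,-0.02,0,0,-0.82,-0.3],[0.31,0.17,-0.01,0,0,-0.82,-0.3],[0.29,0.2,-0.02,0,-0.01,-0.82,-0.3],[0.27,0.22,-0.02,0,0,-0.82,-0.3],[0.25,0.25,-0.01,0,0,-0.82,-0.3],[0.22,0.27,-0.02,0,-0.01,-0.82,-0.3]]
  ]
}}

```text
clock: 20.5
eef_pos: [0.5821, -0.0433, 0.3005]
eef_rot: [0.835, 0.551, -0.0, 0.001]
wrist_force: [0.0, -0.7, 1.0]
finger_gap: 0.0298
```

>>> {"fn": "servo_tool", "kwargs": {
  "moves": [
    [[0.19,0.29,-0.01,0.01,0,-0.82,-0.3],[0.16,0.31,-0.02,0,-0.01,-0.82,-0.3],[0.13,0.32,-0.02,0.01,0,-0.81,-0.3],[0.1,0.34,-0.01,0,-0.01,-0.82,-0.3],[0.07,0.34,-0.02,0.01,0,-0.81,-0.3],[0.04,0.35,-0.01,0,-0.01,-0.82,-0.3],[0,0,0,0,0,0,-0.3],[0,0,0,0,0,0,-0.3],[0,0,0,0,0,0,-0.3]]
  ]
}}

```text
clock: 21.25
eef_pos: [0.6625, -0.0296, 0.3042]
eef_rot: [0.642, 0.767, -0.003, 0.0]
wrist_force: [-0.4, -1.4, -0.4]
finger_gap: 0.03
```

Run:
```python
from h import *
rep(); plan(wor([.096,-.063,.250]),YAW,3)
```

```text
t 21.25 loc [ 0.0968 -0.064   0.3042] F loc [-0.6 -1.3 -0.4] gap 0.03 z tool [-0.003 -0.005 -1.   ] ytool yaw -0.001
max 0.46
[[0.01, -0.0, 0.45, -0.01, 0.01, -0.0], [0.01, -0.01, 0.45, -0.01, 0.01, -0.0], [0.01, -0.01, 0.46, -0.01, 0.02, -0.01]]
end [ 0.6614 -0.0288  0.2498]
```

>>> {"fn": "servo_tool", "kwargs": {
  "moves": [
    [[0.01,0,0.45,-0.01,0.01,0,-0.3],[0.01,-0.01,0.45,-0.01,0.01,0,-0.3],[0,0,0.44,-0.01,0.01,0,-0.3],[0,0,0,0,0,0,-0.3],[0,0,0,0,0,0,-1],[0,0,0,0,0,0,-1],[0,0,0,0,0,0,-1],[0,0,0,0,0,0,-1]]
  ],
  "grip_force": 20
}}

```text
clock: 21.92
eef_pos: [0.662, -0.0289, 0.2526]
eef_rot: [0.642, 0.767, 0.001, 0.001]
wrist_force: [-0.8, 0.4, -1.4]
finger_gap: 0.0095
```

Run:
```python
from h import *
rep(); theta(); tr(); arc(np.r_[1.42:.9:-.06])
```

```text
t 21.92 loc [ 0.0964 -0.0632  0.2526] F loc [-0.7  0.5 -1.4] gap 0.0095 z tool [ 0.002 -0.    -1.   ] ytool yaw 0.0
theta 1.427 radius err mm 2.9
F radial(out+ on tool) -1.4 F along motion -0.5
1.36 [0,-0.25,-0.02,0,0,0,-1]
1.30 [0,-0.25,-0.01,0,0,0,-1]
1.24 [0,-0.25,0.01,0,0,0,-1]
1.18 [0,-0.25,0.02,0,0,0,-1]
1.12 [0,-0.25,0.04,0,0,0,-1]
1.06 [0,-0.25,0.05,0,0,0,-1]
1.00 [0,-0.25,0.07,0,0,0,-1]
0.94 [0,-0.24,0.08,0,0,0,-1]
```

>>> {"fn": "servo_tool", "kwargs": {
  "moves": [
    [[0,-0.25,-0.01,0,0,0,-1],[0,-0.25,0,0,0,0,-1],[0,-0.25,0.01,0,0,0,-1],[0,-0.25,0.02,0,0,0,-1],[0,-0.25,0.04,0,0,0,-1],[0,-0.25,0.06,0,0,0,-1]]
  ]
}}

```text
clock: 22.42
eef_pos: [0.6051, -0.0391, 0.25]
eef_rot: [0.641, 0.767, 0.003, 0.004]
wrist_force: [0.6, 1.6, 5.3]
finger_gap: 0.0091
```

Run:
```python
from h import *
rep(); theta(); tr(); arc(np.r_[1.1:.5:-.06])
```

```text
t 22.42 loc [ 0.0386 -0.0632  0.25  ] F loc [0.9 1.5 5.3] gap 0.0091 z tool [ 0.01   0.001 -1.   ] ytool yaw 0.002
theta 1.091 radius err mm 2.8
F radial(out+ on tool) 5.0 F along motion 2.0
1.04 [0,-0.25,0.06,0,0,0,-1]
0.98 [0,-0.24,0.07,0,0,0,-1]
0.92 [0,-0.24,0.09,0,0,0,-1]
0.86 [0,-0.23,0.10,0,0,0,-1]
0.80 [0,-0.23,0.12,0,0,0,-1]
0.74 [0,-0.22,0.13,0,0,0,-1]
0.68 [0,-0.21,0.14,0,0,0,-1]
0.62 [0,-0.20,0.15,0,0,0,-1]
0.56 [0,-0.19,0.17,0,0,0,-1]
0.50 [0,-0.18,0.18,0,0,0,-1]
```

>>> {"fn": "servo_tool", "kwargs": {
  "moves": [
    [[0,-0.26,0.04,0,0,0,-1],[0,-0.25,0.06,0,0,0,-1],[0,-0.24,0.08,0,0,0,-1],[0,-0.24,0.1,0,0,0,-1],[0,-0.23,0.11,0,0,0,-1]]
  ]
}}

```text
clock: 22.83
eef_pos: [0.557, -0.0476, 0.2322]
eef_rot: [0.641, 0.767, 0.003, 0.003]
wrist_force: [4.7, 1.2, -5.0]
finger_gap: 0.009
```

Run:
```python
from h import *
rep(); theta(); tr(); arc(np.r_[.8:.2:-.06])
```

```text
t 22.83 loc [-0.0103 -0.0631  0.2322] F loc [ 4.8  0.3 -5. ] gap 0.009 z tool [ 0.008  0.    -1.   ] ytool yaw 0.001
theta 0.789 radius err mm 3.5
F radial(out+ on tool) -6.7 F along motion 1.8
0.74 [0,-0.22,0.13,0,0,0,-1]
0.68 [0,-0.21,0.14,0,0,0,-1]
0.62 [0,-0.20,0.15,0,0,0,-1]
0.56 [0,-0.19,0.17,0,0,0,-1]
0.50 [0,-0.18,0.18,0,0,0,-1]
0.44 [0,-0.17,0.19,0,0,0,-1]
0.38 [0,-0.16,0.20,0,0,0,-1]
0.32 [0,-0.15,0.21,0,0,0,-1]
0.26 [0,-0.14,0.22,0,0,0,-1]
0.20 [0,-0.12,0.22,0,0,0,-1]
```

>>> {"fn": "servo_tool", "kwargs": {
  "moves": [
    [[0,-0.2,0.17,0,0,0,-1],[0,-0.21,0.15,0,0,0,-1],[0,-0.2,0.16,0,0,0,-1],[0,-0.19,0.17,0,0,0,-1],[0,-0.18,0.18,0,0,0,-1]]
  ]
}}

```text
clock: 23.25
eef_pos: [0.5183, -0.0546, 0.1995]
eef_rot: [0.641, 0.767, 0.003, 0.003]
wrist_force: [0.4, 1.6, 1.6]
finger_gap: 0.009
```

Run:
```python
from h import *
rep(); theta(); tr()
```

```text
t 23.25 loc [-0.0496 -0.0631  0.1995] F loc [0.7 1.5 1.6] gap 0.009 z tool [ 0.008  0.001 -1.   ] ytool yaw 0.001
theta 0.493 radius err mm 1.9
F radial(out+ on tool) 0.6 F along motion 1.6
```

Forces low. Continuing to about 0.13.

>>> {"fn": "servo_tool", "kwargs": {
  "moves": [
    [[0,-0.17,0.19,0,0,0,-1],[0,-0.16,0.2,0,0,0,-1],[0,-0.15,0.21,0,0,0,-1],[0,-0.14,0.21,0,0,0,-1],[0,-0.13,0.22,0,0,0,-1]]
  ]
}}

```text
clock: 23.67
eef_pos: [0.4901, -0.0597, 0.1581]
eef_rot: [0.641, 0.767, 0.003, 0.003]
wrist_force: [5.0, 2.5, -0.9]
finger_gap: 0.0093
```

Run:
```python
from h import *
rep(); theta(); tr(); arc(np.r_[.2:-.05:-.04])
```

```text
t 23.67 loc [-0.0783 -0.0632  0.1581] F loc [ 5.4  1.6 -0.9] gap 0.0093 z tool [ 0.01   0.001 -1.   ] ytool yaw 0.001
theta 0.198 radius err mm 1.5
F radial(out+ on tool) -5.2 F along motion 1.6
0.16 [0,-0.07,0.15,0,0,0,-1]
0.12 [0,-0.07,0.16,0,0,0,-1]
0.08 [0,-0.06,0.16,0,0,0,-1]
0.04 [0,-0.05,0.16,0,0,0,-1]
-0.00 [0,-0.05,0.16,0,0,0,-1]
-0.04 [0,-0.04,0.16,0,0,0,-1]
```

>>> {"fn": "servo_tool", "kwargs": {
  "moves": [
    [[0,-0.03,0.15,0,0,0,-1],[0,-0.06,0.15,0,0,0,-1],[0,-0.05,0.15,0,0,0,-1],[0,-0.05,0.15,0,0,0,-1],[0,-0.02,0.1,0,0,0,-1],[0,0,0,0,0,0,-1]]
  ]
}}

```text
clock: 24.17
eef_pos: [0.4802, -0.0617, 0.1309]
eef_rot: [0.641, 0.767, 0.002, 0.001]
wrist_force: [-0.9, 2.8, 14.9]
finger_gap: 0.009
```

Run:
```python
from h import *
rep(); theta(); tr()
```

```text
t 24.17 loc [-0.0883 -0.0634  0.1309] F loc [-0.3  2.9 14.9] gap 0.009 z tool [ 0.004  0.001 -1.   ] ytool yaw 0.001
theta 0.029 radius err mm 0.7
F radial(out+ on tool) 4.7 F along motion 14.2
```

>>> {"fn": "servo_tool", "kwargs": {
  "moves": [
    [[0,0,-0.04,0,0,0,-1],[0,0,0,0,0,0,-0.3],[0,0,0,0,0,0,-0.3],[0,0,0,0,0,0,-0.3],[0,0,-0.4,0,0,0,-0.3],[0,0,-0.8,0,0,0,-0.3],[0,0,-0.8,0,0,0,-0.3],[0,0,-0.8,0,0,0,-0.3],[0,-0.8,-0.5,0,0,0,-0.3],[0,-0.8,0,0,0,0,-0.3]]
  ]
}}

```text
clock: 25.0
eef_pos: [0.4176, -0.0745, 0.2653]
eef_rot: [0.642, 0.767, 0.001, 0.004]
wrist_force: [-0.2, -1.3, 1.2]
finger_gap: 0.0298
```

>>> {"fn": "servo_tool", "kwargs": {
  "moves": [
    [[0.8,-0.5,0,0,0,0,-0.3],[0.8,-0.4,0,0,0,0,-0.3],[0.8,0,0,0,0,0,-0.3],[0.8,0,0,0,0,0,-0.3],[0.8,0,0,0,0,0,-0.3],[0.8,0,0,0,0,0,-0.3],[0.8,0,0,0,0,0,-0.3],[0,0,0,0,0,0,-0.3]]
  ]
}}

```text
clock: 25.67
eef_pos: [0.3378, 0.1465, 0.2609]
eef_rot: [0.638, 0.77, -0.0, -0.001]
wrist_force: [-0.3, 0.3, 0.8]
finger_gap: 0.0295
```

Run:
```python
from h import *
rep()
out=[]
for n in("top","side"):
    im,d=get_image(n); W=cloud(n,d); P=W.reshape(-1,3); L=loc(P)
    x,y=np.round(proj(n,wor([0,0,.1]))[0]).astype(int); out.append(cv2.resize(im[y-60:y+60,x-60:x+60],(400,400),interpolation=cv2.INTER_CUBIC))
    sd=-1
    c=L[(L[:,0]<-.078)&(L[:,0]>-.105)&(abs(L[:,1]+.064)<.026)&(L[:,2]>.115)&(L[:,2]<.17)]; print(n,"right bar",len(c),c.mean(0))
    q=L[(L[:,0]<.07)&(L[:,0]>-.04)&(abs(L[:,1]+.064)<.045)&(L[:,2]>.13)&(L[:,2]<.17)]; print(" slope",np.linalg.lstsq(np.c_[q[:,0],np.ones(len(q))],q[:,2],rcond=None)[0])
    c=L[(L[:,2]>.225)&(L[:,2]<.26)&(abs(L[:,1]-.064)<.025)&(L[:,0]>-.06)&(L[:,0]<.03)]; print(" left bar",len(c),c.mean(0) if len(c) else 0)
    for th in["reactor","jar","beaker","calculator","wash_bottle","bottle0"]:
        for o in outline_of(n,th)[:3]:
            if o["conf"]>.6: print(" ",th,np.round(o["box"]).tolist())
cv2.imwrite("pics/c5.png",np.hstack(out))
```

```text
t 25.67 loc [-0.1918  0.1666  0.2609] F loc [-0.2  0.3  0.8] gap 0.0295 z tool [-0.002  0.001 -1.   ] ytool yaw 0.011
top right bar 70 [-0.08767006 -0.06411625  0.14052832]
 slope [0.00054251 0.14622825]
 left bar 82 [-0.01959434  0.06381301  0.23657476]
  jar [116.0, 125.0, 157.0, 158.0]
  beaker [371.0, 178.0, 401.0, 207.0]
  calculator [428.0, 212.0, 472.0, 264.0]
  wash_bottle [398.0, 137.0, 439.0, 171.0]
  bottle0 [115.0, 123.0, 156.0, 158.0]
  bottle0 [83.0, 156.0, 126.0, 192.0]
  bottle0 [125.0, 173.0, 168.0, 203.0]
side right bar 53 [-0.09116366 -0.06307378  0.14019595]
 slope [-0.00349807  0.14627098]
 left bar 46 [-0.02323771  0.06228389  0.23573474]
  reactor [221.0, 156.0, 344.0, 272.0]
  beaker [315.0, 278.0, 345.0, 316.0]
  calculator [282.0, 355.0, 360.0, 417.0]
  wash_bottle [369.0, 261.0, 405.0, 329.0]
  bottle0 [228.0, 117.0, 245.0, 175.0]
  bottle0 [257.0, 109.0, 277.0, 162.0]
  bottle0 [222.0, 102.0, 240.0, 151.0]
```

View pics/c5.png

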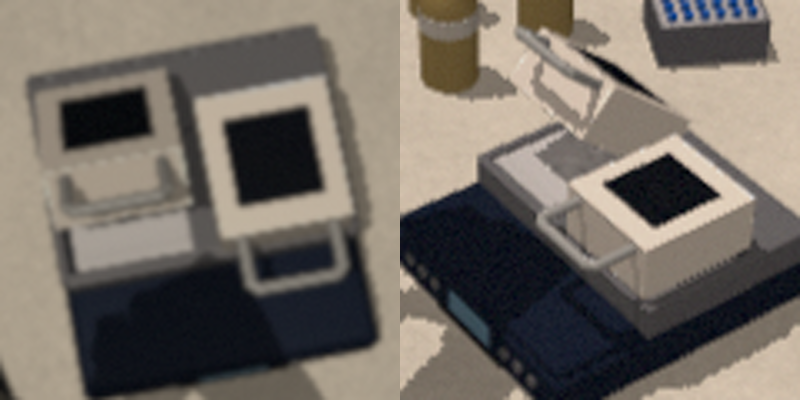

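```bash
python3 -c "
from bench import *
print(close_job())"
```

```text
the job is handed in; nothing more can be done
None
```

The job is handed in, about 26 s into the 72 s allowed, and my last checks found nothing wrong; the judge gave no verdict.

- **Left hood (binds):** The opposing force rose from about 2 N to 8.5 N between roughly 0.70 and 0.76 rad, so I stopped, eased back and let go. It still stands at about 0.71 rad in the final pictures.
- **Right hood (good):** It opened freely to about 1.43 rad, with about 2 N opposing it. After the vial was in, I closed it by the bar until it met the stop at about 15 N of downward push. Its top is level, and the bar is within about 1 mm of its starting height, so it is closed.
- **Vial (the smaller one):** It went down into the right well until I felt the floor. Afterwards its cap stood at about 0.128 m, against 0.127 m expected. It was let go and upright when I last saw it, but the closed hood now hides it.
- **Everything else:** The reactor measured within about 2 mm of its start after the vial went in. In the final frame, the beaker, calculator, wash bottle and bottles are where they began. The robot is clear and touches nothing.

Some readings disagreed:
- The two cameras differed by 2–4 mm on bar, cap and well positions.
- The vial guided itself in about 3 mm behind where I had estimated the well.
- The bar slid about 5 mm in the pads while closing, so the closed angle comes from the pictures, not the tool position.
- In the final top view, the network's best "jar" match was actually a bottle. The jar was not confirmed there, though nothing came near it.

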